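# Tip the lid off the rearing box and feed it

### The arm

A 6-joint arm with a two-finger parallel gripper is mounted at the origin on a cart in front of the work surface, level with it; the furniture and walls round the work are solid. World frame = base frame: x ahead of the robot, y to its left, z up, the work surface at z = 0. Lengths are in m, angles in rad, forces in N, time in s.
With the tool pointing down it reaches from about 0.3 to 0.875 m from the base axis. Payload 6.4 kg.
Tool frame: the origin (TCP) lies midway between the tips of the shut fingers; the grasp point (between the pads) lies 19 mm behind it (r.hold_point_z is the z of the grasp point in the tool frame, in m); z points along the fingers, y is the line along which they close (so a half turn about z gives the same grasp; the last joint's range is limited). The gripper opens to 85 mm and grips with 20 to 120 N. Pads are 22 mm wide; open, the fingers measure 114 mm over their backs; the gripper's body (76 mm by 85 mm) begins 54 mm behind the grasp point. The pads swing forward as they close: fully open they stand 13 mm farther back than shut.
Start: joints at [-1.334, 0.181, 1.607, -0, 1.354, -0.206], TCP at [0.246, -0.52, 0.231] pointing down, gripper open.
Joint ranges: [-2.99, 2.99], [-0.89, 2.07], [0.3, 2.58], [-1.14, 4.28], [0, 2.63], [-3.12, 3.12]. Speed limits (rad/s): [2.57, 2.57, 3.01, 3.14, 3.14, 3.14].

### API

Orientations are given as a 3x3 rotation matrix whose columns are the frame's x, y, z axes.
In Python, from workcell import r gives the robot as it stands. The module is installed in compiled form; this text tells all that it offers.
- The arm moves only by the tool send_rows, never from a script. Its argument "deltas" is a list of rows, each a list of 5 numbers: the opening, from 0 (shut) to 1 (fully open), then the shift along the tool's x, y, z each as a share of 20 cm, from -1 to 1, then the turn about the tool's z as a share of pi rad, from -1 to 1. A call has 1 to 12 rows; each row is the pose to reach, as a shift and turn from the pose commanded when the call began, along the tool's axes at that moment, turning the shorter way round; what a row does not reach only later rows make up. A row lasts 1/12 s, in which the tool goes at most 41.7 mm and 7.16 degrees, less where a joint would pass 70% of its speed; a pose out of reach is approached as far as the arm can. A call with a number of a shift or a turn outside -1 to 1 is refused whole. A call with a gripper value outside its range is refused whole. The fingers move at their own pace and stop on an object; "newtons" is the grip in N (left out, the last holds). Time passes only in rows, so rows that repeat a pose let the fingers close. It gives the time, the measured TCP pose, the force, the opening and the grip force at its end, in the units of the state.
- r.observe(): the state, without advancing time (a new reading comes with each control period).
- r.snapshot(name): name is "scene" or "top" or "wrist"; returns (picture, depth): 480x640x3 uint8, blue, green, red; 480x640 float32, m along the optical axis (not along the pixel's ray), 0 where there is no reading.
- r.camera_info(name): a dict with "intrinsics" (3x3 intrinsics, pixels), "camera_from_world" (4x4, takes a point from world to camera coordinates); the wrist camera has in their place "T_tool_cam" (4x4, takes a point from camera to tool coordinates, whose origin is the TCP and whose axes are the flange's). Camera axes: x right, y down, z forward; pixel columns grow to the right and rows downward; lengths in m; the calibration is good to about 2 mm. A picture is of the moment at which its call begins: read the wrist's pose just before it. camera_info takes no time and is no camera call.
- r.sign_off(): hands the job in; it is judged then, once.
Trained networks look in the newest picture that a camera, given by its name, has taken for a name from the list of things; names that differ only in an ending like _2 or _b are one class to them, and where a whole thing is asked for, a point or a joint stands for the part that bears it (a point fixed in the world has none). Each returns a list of dicts, best first, with "conf" (0 to 1); they miss things now and then, are a little off and sometimes report something else, mostly with a low value. They report only what shows in the picture. A call takes as long as a camera call.
- r.find_in(camera, query): "position" ([x, y, z] in m, in the coordinates of the camera as it stood for that picture, good to about 4 mm: the middle of the surface that is visible of it).
- r.outline_of(camera, query): "pixels" (480x640 bool, what is visible of it).
- r.landmark_of(camera, query): "position" ([x, y, z] in m, in the coordinates of the camera as it stood for that picture, good to about 4 mm: a listed point, or the origin of a listed thing).
The state is a dict: "time": time; "q": joint angles; "qd": joint speeds; "tau": joint torques, N m; "position": TCP position; "ee_rot": TCP orientation; "contact_force": force on the tool from outside, world axes, zero at the start; "torque": the same for the moment, N m; "gripper_width": opening from 0.0 (shut) to 1.0 (fully open); "gripper_force": force on a finger pad.
Only numpy, scipy, OpenCV 4.12 (cv2) and the standard library are available. Lean on these libraries where they do the work, as an engineer would, in place of code of your own. Each camera call takes 0.05 s, during which the arm holds its last target. There are 200 camera calls.

### The job

Open the rearing box by tipping its loose lid up by the tongue at the front, over backwards, until it stands on the ledge behind the box leaning against the wire rest. Then take the fresh jelly cup from the clear dish and set it down (don't drop it) upright, dome up, flat on the floor of the box. Leave the open cup, the dropper bottle and the canister standing where they are.

Things in the scene. Friction and masses are not known exactly. Their poses are not given: they have to be found in the camera images.
- box: Open-topped rearing box, fixed to the table, 120 (x) x 140 (y) x 62 mm high, grey plastic walls 4 mm thick, inner floor lined with cork 9 mm above the table. Origin: centre of its underside; x points to its rear, z up. At rim height behind the rear wall is a ledge (x 60 to 81 mm, 130 mm wide) with the wire lid rest.
- box_floor (a point): centre of the box's inner floor (112 x 132 mm), on the cork; box axes
- box_ledge (a point): point on the ledge where the lid's rear edge lies: rim height, mid-width, 72 mm behind the box's centre; box axes. From the ledge rise two steel wires 6 mm thick at y = -45 and +45 mm, their front faces 2.5 mm behind this point; they lean back 18 degrees and are joined by a bar 100 mm above the ledge: the lid rest
- lid: Loose white lid with black vent slots on the box rim, 0.12 kg. Panel 5 mm thick, x -64 to 72 mm, 148 mm wide, and in its plane a front tongue 60 mm wide. Origin: on its underside over the box's centre; x to the rear, z up when closed. Ribs 6 mm deep under it sit in the box mouth with 4 to 6 mm play, so it cannot slide off; its rear edge lies on the ledge against the wires.
- lid_tongue (a point): middle of the tongue's front edge, at its underside, 84 mm before the lid's origin; the tongue reaches 24 mm beyond the box's front wall
- lid_rear (a point): middle of the lid's rear edge, at its underside: the line about which it tips
- dish: clear round dish on the table, 114 mm across, 11 mm high, its floor 2 mm thick; origin: centre of its underside. It may stand left or right of the box
- fresh_jelly: the fresh jelly cup: white dome 36 mm high, upright on the dish, dome up, foil below; grip the dome, which is 35 mm wide from 5 to 31 mm above its foot. The foil foot is about 46 mm across and has a pull tab towards -y. Origin: at the level of its foot, 5 mm off the dome's axis towards -y; z up. About 0.03 kg
- jelly_mid (a point): on the axis of the jelly cup's dome, 18 mm above its foot
- cup: bystander: empty translucent open cup, 89 mm across, 60 mm high; origin: centre of its underside
- dropper: bystander: small brown dropper bottle, 34 mm across, 102 mm high; origin: centre of its underside
- canister: bystander: square canister 68 x 58 x 113 mm with a green lid; origin: centre of its underside

How it is judged:
By the outcome, as a careful person would: the job done as asked, in the order asked, and still so for the second after the job is handed in, with the robot touching nothing.
It also fails if it takes over 58 s, if anything falls off the work surface, if the arm or the gripper's body presses on something with over 40 N, if the wrist force passes 120 N, or if a joint passes its speed limit or range.

## Working session

There is one attempt and no reset: what is moved stays moved. The work goes in short steps, Python scripts to look and compute and a tool call to move; the robot and the scene stay as the last step left them, time stands still between calls to the robot, and variables do not carry over. Pictures are saved under pics/ and viewed, at most 10 in all, crops included, and the job is handed in when it is done.

Besides the shell and the picture viewer there is one more tool, called after "Emit:" as name(argument=value, ...) on one line, values as JSON. send_rows: Moves the arm, as the interface text tells. Its arguments: {"type":"object","properties":{"deltas":{"type":"array","items":{"type":"array","items":{"type":"number","minimum":-1,"maximum":1}}},"newtons":{"type":"number"}},"required":["deltas"]}

```bash
mkdir -p pics
cat > h.py <<'E'
import numpy as np, cv2
from workcell import r
def w(cam,p,st=None):
    i=r.camera_info(cam)
    if cam=="wrist":
        c=np.array(i["T_tool_cam"])@np.append(p,1); return np.array(st["ee_rot"])@c[:3]+st["position"]
    return (np.linalg.inv(np.array(i["camera_from_world"]))@np.append(p,1))[:3]
E
python3 - <<'E'
from h import *
np.set_printoptions(precision=4,suppress=True)
s=r.observe();print(s["time"],s["position"],s["ee_rot"],s["contact_force"],r.hold_point_z)
print(r.camera_info("wrist"))
ims=[]
for c in("scene","top"):
    im,d=r.snapshot(c);ims.append(im)
    for q in("box_floor","box_ledge","lid","lid_tongue","lid_rear","dish","fresh_jelly","jelly_mid","cup","dropper","canister"):
        print(c,q,[(round(x["conf"],2),w(c,x["position"])) for x in r.landmark_of(c,q)[:2]])
cv2.imwrite("pics/a.png",cv2.resize(np.vstack(ims),(400,600)) if 0 else np.hstack([cv2.resize(i,(400,300)) for i in ims]))
cv2.imwrite("pics/top.png",ims[1]);cv2.imwrite("pics/scene.png",ims[0])
E
```

```text
0.0 [ 0.2463 -0.519   0.2304] [[ 0.9036  0.4285 -0.0004]
 [ 0.4285 -0.9036  0.0018]
 [ 0.0004 -0.0018 -1.    ]] [-0.7648  0.6283 -0.5477] -0.0187
{'intrinsics': array([[341.2609,   0.    , 318.0935],
       [  0.    , 341.2609, 235.2853],
       [  0.    ,   0.    ,   1.    ]]), 'T_tool_cam': array([[-0.0009, -0.9483, -0.3174,  0.0809],
       [ 1.    , -0.0011,  0.0003, -0.0004],
       [-0.0007, -0.3174,  0.9483, -0.143 ],
       [ 0.    ,  0.    ,  0.    ,  1.    ]])}
scene box_floor [(0.66, array([ 0.6155, -0.2694,  0.0002]))]
scene box_ledge []
scene lid [(0.64, array([0.5735, 0.0197, 0.067 ]))]
scene lid_tongue [(0.62, array([ 0.4986, -0.0281,  0.0637]))]
scene lid_rear [(0.57, array([0.6324, 0.0541, 0.0633]))]
scene dish [(0.87, array([ 0.4332, -0.2867, -0.0023]))]
scene fresh_jelly [(0.81, array([ 0.4248, -0.2752,  0.0028]))]
scene jelly_mid [(0.95, array([ 0.4191, -0.2794,  0.0206]))]
scene cup [(0.84, array([0.415 , 0.2488, 0.0051]))]
scene dropper []
scene canister [(0.78, array([ 0.6794,  0.2662, -0.002 ]))]
top box_floor [(0.41, array([ 0.429 , -0.289 , -0.0035]))]
top box_ledge [(0.87, array([0.6293, 0.0601, 0.0591]))]
top lid [(0.94, array([0.5727, 0.0175, 0.0658])), (0.67, array([ 0.4195, -0.2831,  0.0221]))]
top lid_tongue [(0.72, array([ 0.497 , -0.0292,  0.0611]))]
top lid_rear [(0.79, array([0.6328, 0.056 , 0.0624])), (0.55, array([ 0.4196, -0.2817,  0.0187]))]
top dish [(0.55, array([ 0.4304, -0.2883, -0.0009]))]
top fresh_jelly [(0.88, array([ 0.4235, -0.2827,  0.0045]))]
top jelly_mid [(0.68, array([ 0.4143, -0.2835,  0.0211]))]
top cup [(0.61, array([0.4108, 0.2484, 0.0007]))]
top dropper [(0.73, array([ 0.6155, -0.2768, -0.0017])), (0.42, array([0.5746, 0.0201, 0.0656]))]
top canister [(0.8, array([ 0.6771,  0.2732, -0.0037]))]
```

View pics/top.png

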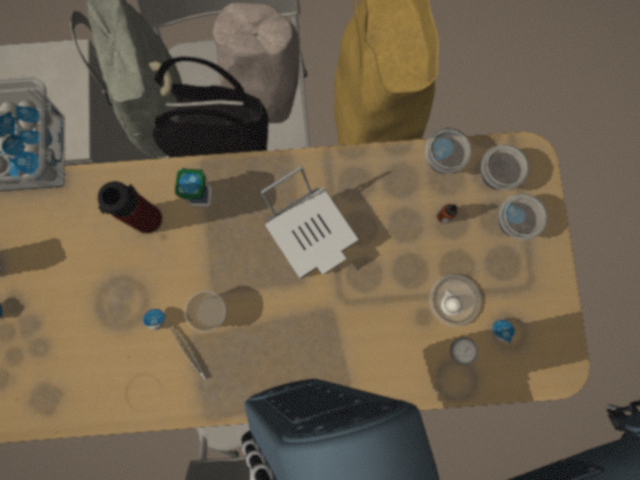

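View pics/scene.png

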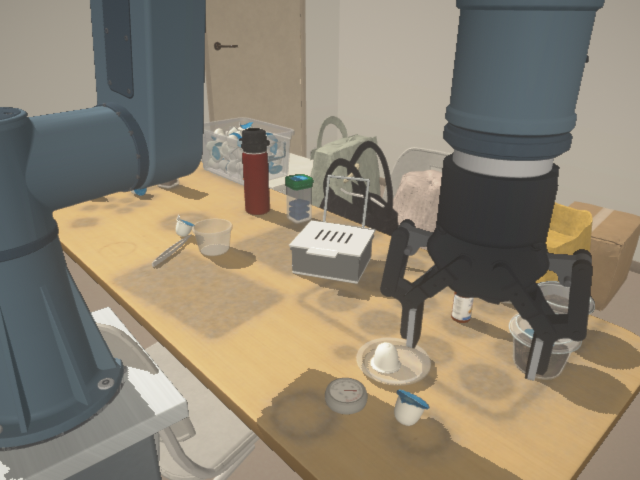

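The views show the lid with slots at top-view pixel (310,235), tongue at (335,265), rest at (288,190), jelly cup in the dish at (453,303). The tipped cup at (503,330) is a decoy. Going above the tongue for a closer look.

Emit:
send_rows(deltas=[[1,1,-0.82,0,0],[1,1,-0.82,0,0],[1,1,-0.82,0,0],[1,1,-0.82,0,0],[1,1,-0.82,0,0],[1,1,-0.82,0,0],[1,1,-0.82,0,0]])

```text
time: 1.78
position: [0.3584, -0.2807, 0.2312]
ee_rot: [[0.902, 0.432, 0.001], [0.432, -0.902, 0.002], [0.002, -0.002, -1.0]]
contact_force: [1.1, -0.1, -0.1]
gripper_width: 0.998
gripper_force: 0.0
```

Emit:
send_rows(deltas=[[1,1,-0.82,0,-0.036],[1,1,-0.82,0,-0.036],[1,1,-0.82,0,-0.036],[1,1,-0.82,0,-0.036],[1,1,-0.82,0,-0.036],[1,1,-0.82,0,-0.036],[1,1,-0.82,0,-0.036],[1,1,-0.82,0,-0.036],[1,1,-0.82,0,-0.036]])

```text
time: 2.53
position: [0.4673, -0.0519, 0.2312]
ee_rot: [[0.848, 0.529, -0.0], [0.529, -0.848, -0.001], [-0.001, 0.0, -1.0]]
contact_force: [-0.8, -0.3, -0.1]
gripper_width: 0.997
gripper_force: 0.0
```

```bash
cat > look.py <<'E'
from h import *
import sys
np.set_printoptions(precision=4,suppress=True)
s=r.observe();print(s["time"],s["position"],s["ee_rot"][:,0],s["contact_force"],s["gripper_width"],s["gripper_force"])
for c in sys.argv[2].split(","):
    s=r.observe();im,d=r.snapshot(c);cv2.imwrite(f"pics/{sys.argv[1]}_{c}.png",im);np.save(f"d_{c}.npy",d)
    for q in sys.argv[3:]:
        print(c,q,[(round(x["conf"],2),w(c,x["position"],s)) for x in r.landmark_of(c,q)[:2]])
E
python3 look.py b wrist lid lid_tongue lid_rear box_ledge
```

```text
2.5333 [ 0.4673 -0.0519  0.2312] [ 0.8485  0.5292 -0.0006] [-0.8203 -0.3407 -0.1429] 0.9972054766428788 0.0
wrist lid [(0.82, array([0.5699, 0.0204, 0.0613]))]
wrist lid_tongue [(0.71, array([ 0.5002, -0.0293,  0.0616]))]
wrist lid_rear [(0.45, array([ 0.5007, -0.0291,  0.0617]))]
wrist box_ledge []
```

View pics/b_wrist.png

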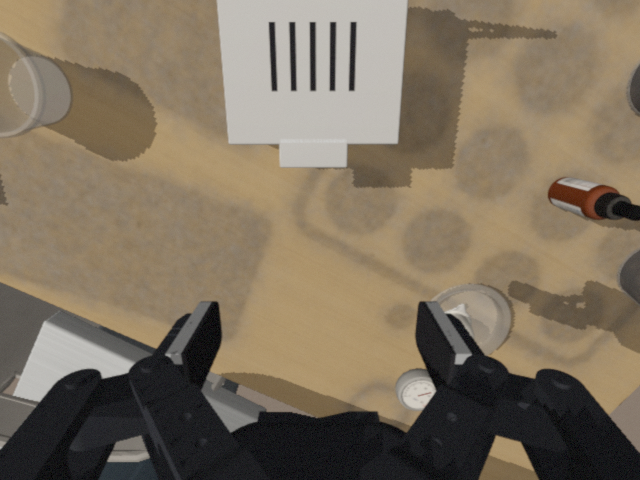

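Run:
```python
from h import *
np.set_printoptions(precision=4,suppress=True)
i=r.camera_info("wrist");K=i["intrinsics"];s=r.observe()
m=max(r.outline_of("wrist","lid"),key=lambda x:x["conf"])["pixels"];d=np.load("d_wrist.npy")
v,u=np.nonzero(m&(d>0));z=d[v,u]
P=np.c_[(u-K[0,2])/K[0,0]*z,(v-K[1,2])/K[1,1]*z,z,np.ones(len(z))]@np.array(i["T_tool_cam"]).T
P=P[:,:3]@np.array(s["ee_rot"]).T+s["position"]
P=P[(P[:,2]>.055)&(P[:,2]<.08)]
print(len(P),np.median(P[:,2]),m.sum())
rect=cv2.minAreaRect((P[:,:2]*1000).astype(np.float32));print(rect,cv2.boxPoints(rect))
# tool frame extents by slice
R=np.array(s["ee_rot"]);T=(P-s["position"])@R
for x in np.arange(T[:,0].min(),T[:,0].max(),.008):
    k=abs(T[:,0]-x)<.003
    if k.sum(): print(round(x,4),T[k,1].min(),T[k,1].max(),np.median(P[k,2]))
```

```text
27541 0.06768970834033067 27649
((554.5438232421875, 6.36993408203125), (128.0614471435547, 148.23211669921875), 31.754619598388672) [[461.0919  35.6933]
 [539.1039 -90.3499]
 [647.9957 -22.9534]
 [569.9838 103.0898]]
0.0419 -0.03417253011611229 0.02550994161936601 0.06731428208066421
0.0499 -0.034068162856134884 0.025439127557898338 0.06754276311360036
0.0579 -0.033783085380672845 0.025098363246123873 0.06754206668808653
0.0659 -0.07811781438101259 0.06916209063376094 0.06759421467044369
0.0739 -0.07804646688692908 0.06942247457705322 0.0675386189682319
0.0819 -0.07844174447824147 0.06888867260585152 0.0676373459021719
0.0899 -0.0786361291199036 0.06835694435479234 0.06767056113777742
0.0979 -0.07830689899456984 0.06856933527272163 0.06760688556537975
0.1059 -0.0783651530386316 0.06824504069760887 0.0676922006953832
0.1139 -0.07827450105677325 0.06893054646578595 0.06774379008548
0.1219 -0.07802192402963325 0.06919249634057895 0.06771093848651885
0.1299 -0.0782527901066168 0.06932943564553379 0.06776164497812204
0.1379 -0.07822968923199326 0.06916805892928524 0.06774258749942495
0.1459 -0.07833797487375967 0.06908030549068199 0.0678140459803724
0.1539 -0.07828506088938977 0.06909889146874218 0.06774612107149253
0.1619 -0.07855865518142337 0.0692956728980165 0.06772196973046574
0.1699 -0.07857212388448083 0.06861431498091687 0.06778594097547543
```

The picture shows the lid's tongue square in front at pixels (280–347, 140–167) and aligned with the tool; depth puts the lid top at z 0.0677 (0.062+0.005 expected).

Emit:
send_rows(deltas=[[1,0.2,-0.022,0,0.001],[1,0.2,-0.022,0.2,0.001],[1,0.205,-0.022,0.4,0.001],[1,0.205,-0.022,0.6,0.001],[1,0.205,-0.022,0.75,0.001],[1,0.205,-0.022,0.85,0.001],[1,0.205,-0.022,0.915,0.001],[1,0.205,-0.022,0.915,0.001],[0.9,0.205,-0.022,0.915,0.001],[0.8,0.205,-0.022,0.915,0.001]], newtons=20)

```text
time: 3.67
position: [0.5006, -0.0271, 0.0494]
ee_rot: [[0.851, 0.524, 0.002], [0.524, -0.851, -0.0], [0.001, 0.001, -1.0]]
contact_force: [-0.1, -0.4, -0.2]
gripper_width: 0.8
gripper_force: 0.0
```

Emit:
send_rows(deltas=[[0.7,0,0,0,0],[0.69,0,0,0,0],[0.68,0,0,0,0]])

```text
time: 3.92
position: [0.5009, -0.027, 0.0498]
ee_rot: [[0.851, 0.525, 0.003], [0.525, -0.851, -0.001], [0.002, 0.002, -1.0]]
contact_force: [-0.6, -1.4, 4.4]
gripper_width: 0.692
gripper_force: 20.5
```

```bash
python3 look.py c wrist lid_tongue
```

```text
3.9167 [ 0.5009 -0.027   0.0498] [0.8511 0.5251 0.0017] [-0.6004 -1.363   4.4133] 0.6918819655568389 20.465137660503387
wrist lid_tongue [(0.82, array([ 0.5001, -0.0302,  0.0613])), (0.53, array([0.5694, 0.0174, 0.0627]))]
```

View pics/c_wrist.png

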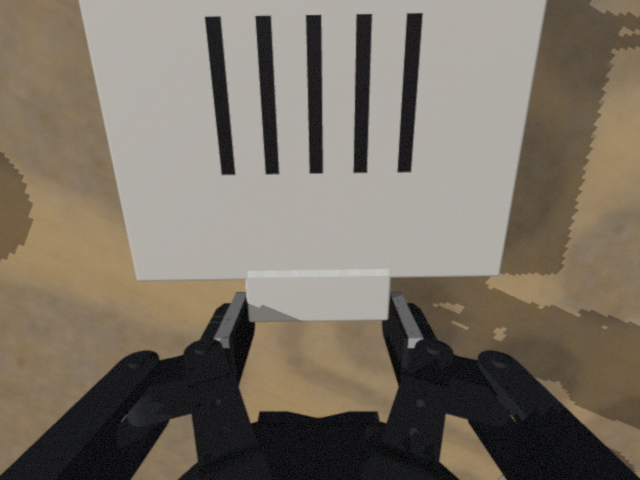

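Tongue gripped by its sides (pads at pixels x 240 and 395, overlapping its front half). Tilt a first bit and check that the lid pivots in the grip.

Emit:
send_rows(deltas=[[0.68,0.002,0,-0.033,0],[0.68,0.004,0,-0.066,0],[0.68,0.008,0,-0.1,0],[0.68,0.014,0,-0.131,0],[0.68,0.02,0,-0.163,0],[0.68,0.029,0,-0.195,0],[0.68,0.029,0,-0.195,0]])

```text
time: 4.6
position: [0.506, -0.0234, 0.0889]
ee_rot: [[0.851, 0.525, 0.003], [0.525, -0.851, -0.001], [0.002, 0.002, -1.0]]
contact_force: [0.2, 0.1, -1.8]
gripper_width: 0.684
gripper_force: 22.6
```

```bash
cat > tilt.py <<'E'
from h import *
np.set_printoptions(precision=4,suppress=True)
i=r.camera_info("wrist");K=i["intrinsics"];s=r.observe();im,d=r.snapshot("wrist")
print(s["time"],s["position"],s["contact_force"],s["gripper_width"],s["gripper_force"])
L=r.outline_of("wrist","lid")
if L:
    m=max(L,key=lambda x:x["conf"])["pixels"]
    v,u=np.nonzero(m&(d>0));z=d[v,u]
    T=np.c_[(u-K[0,2])/K[0,0]*z,(v-K[1,2])/K[1,1]*z,z,np.ones(len(z))]@np.array(i["T_tool_cam"]).T
    R=np.array(s["ee_rot"]);P=T[:,:3]@R.T+s["position"]
    h=(P[:,:2]-[0.6315,0.0555])@np.array([.85,.527]) # box x behind rear line
    for a in np.arange(-.16,.06,.02):
        k=abs(h-a)<.003
        if k.sum()>20: print("x %.3f z %.4f"%(a,np.median(P[k,2])))
    p=np.polyfit(h,P[:,2],1);print("slope deg",np.degrees(np.arctan(p[0])),"top z at rear",p[1],len(h))
E
python3 tilt.py; python3 look.py d scene lid_rear lid_tongue
```

```text
4.6 [ 0.506  -0.0234  0.0889] [ 0.1644  0.0861 -1.7782] 0.6843397008567735 22.553255259990692
x -0.140 z 0.1050
x -0.120 z 0.0997
x -0.100 z 0.0945
x -0.080 z 0.0894
x -0.060 z 0.0841
x -0.040 z 0.0789
x -0.020 z 0.0740
slope deg -14.00367625518173 top z at rear 0.0690980013459437 105419
4.7 [ 0.505  -0.0233  0.0876] [0.851  0.5252 0.0005] [-0.0685  0.0822 -1.6395] 0.6902193586540057 22.540001571178436
scene lid_rear [(0.66, array([0.6294, 0.054 , 0.0659]))]
scene lid_tongue [(0.96, array([ 0.5045, -0.0233,  0.1041]))]
```

Emit:
send_rows(deltas=[[0.68,0.013,0,-0.045,0],[0.68,0.03,0,-0.087,0],[0.68,0.052,0,-0.134,0],[0.68,0.078,0,-0.181,0],[0.68,0.107,0,-0.226,0],[0.68,0.138,0,-0.267,0],[0.68,0.17,0,-0.303,0],[0.68,0.201,0,-0.335,0],[0.68,0.201,0,-0.335,0]])

```text
time: 5.6
position: [0.5406, -0.0019, 0.1562]
ee_rot: [[0.851, 0.526, 0.002], [0.526, -0.851, -0.001], [0.002, 0.002, -1.0]]
contact_force: [-3.2, -2.6, 2.6]
gripper_width: 0.69
gripper_force: 26.6
```

```bash
python3 tilt.py; python3 look.py e scene lid_rear lid_tongue
```

```text
5.6 [ 0.5406 -0.0019  0.1562] [-3.1649 -2.648   2.5576] 0.6904323342133522 26.57521963119507
x -0.100 z 0.1691
x -0.080 z 0.1494
x -0.060 z 0.1297
x -0.040 z 0.1100
x -0.020 z 0.0901
x -0.000 z 0.0704
slope deg -44.196441724514685 top z at rear 0.07107006707245321 65604
5.7 [ 0.5391 -0.0026  0.1546] [ 0.8508  0.5254 -0.0005] [-3.2039 -2.2546  1.804 ] 0.6895303731916013 26.561781764030457
scene lid_rear [(0.6, array([0.6326, 0.0532, 0.0633]))]
scene lid_tongue [(0.72, array([ 0.5344, -0.005 ,  0.1693]))]
```

Emit:
send_rows(deltas=[[0.68,0.034,0,-0.031,0],[0.68,0.07,0,-0.06,0],[0.68,0.113,0,-0.091,0],[0.68,0.158,0,-0.118,0],[0.68,0.205,0,-0.142,0],[0.68,0.254,0,-0.162,0],[0.68,0.298,0,-0.178,0],[0.68,0.342,0,-0.19,0],[0.68,0.387,0,-0.2,0],[0.68,0.433,0,-0.207,0],[0.68,0.485,0,-0.212,0],[0.68,0.538,0,-0.213,0]])

```text
time: 6.85
position: [0.6317, 0.0551, 0.1975]
ee_rot: [[0.851, 0.525, 0.001], [0.525, -0.851, 0.001], [0.001, 0.0, -1.0]]
contact_force: [-1.1, 0.6, 4.5]
gripper_width: 0.687
gripper_force: 28.7
```

```bash
python3 tilt.py; python3 look.py f scene lid_rear lid_tongue lid
```

```text
6.85 [0.6317 0.0551 0.1975] [-1.1465  0.5958  4.4815] 0.6865189802048715 28.705253899097443
x -0.000 z 0.1747
slope deg -75.22640038057503 top z at rear 0.16639549857789201 25120
6.95 [0.6322 0.0555 0.1974] [0.8507 0.5257 0.0022] [-2.4847  0.6138  6.9452] 0.691260777261609 29.048776030540466
scene lid_rear [(0.61, array([0.6324, 0.0531, 0.0646]))]
scene lid_tongue [(0.74, array([0.6284, 0.054 , 0.2186]))]
scene lid [(0.55, array([0.6327, 0.0549, 0.1356]))]
```

View pics/f_scene.png

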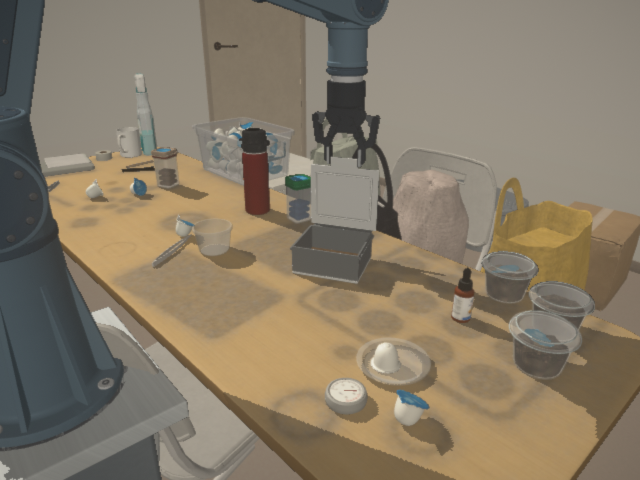

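Lid stands upright on the ledge at pixel (345,195), box open below. Lean it back a bit more, then release.

Emit:
send_rows(deltas=[[0.68,0.045,0,0.002,0],[0.68,0.092,0,0.007,0],[0.68,0.13,0,0.014,0],[0.68,0.17,0,0.022,0],[0.68,0.17,0,0.022,0]])

```text
time: 7.57
position: [0.6613, 0.0733, 0.1935]
ee_rot: [[0.851, 0.526, 0.003], [0.526, -0.851, 0.001], [0.003, 0.001, -1.0]]
contact_force: [0.4, 1.6, 8.4]
gripper_width: 0.689
gripper_force: 30.8
```

```bash
python3 look.py g scene lid_rear lid_tongue lid
```

```text
7.5667 [0.6613 0.0733 0.1935] [0.8507 0.5256 0.0034] [0.4065 1.5795 8.3817] 0.6885898438627639 30.75558364391327
scene lid_rear [(0.79, array([0.6277, 0.0524, 0.065 ]))]
scene lid_tongue []
scene lid [(0.8, array([0.645 , 0.0613, 0.1374])), (0.55, array([0.572 , 0.0171, 0.0002]))]
```

Emit:
send_rows(deltas=[[0.72,0,0,-0.01,0],[0.8,0,0,-0.01,0],[0.9,0,0,-0.02,0],[1,0,0,-0.04,0],[1,0,0,-0.08,0],[1,0,0,-0.15,0],[1,0,0,-0.25,0],[1,0,0,-0.4,0]])

```text
time: 8.43
position: [0.6583, 0.0721, 0.2718]
ee_rot: [[0.851, 0.525, -0.004], [0.525, -0.851, 0.0], [-0.003, -0.002, -1.0]]
contact_force: [-0.2, -0.4, -0.3]
gripper_width: 0.997
gripper_force: 0.0
```

```bash
python3 look.py h scene,top lid_rear lid_tongue lid box_floor dish jelly_mid fresh_jelly
```

```text
8.4333 [0.6583 0.0721 0.2718] [ 0.8511  0.5249 -0.0033] [-0.2054 -0.4448 -0.3092] 0.9974333901362511 0.0
scene lid_rear [(0.64, array([0.6271, 0.0523, 0.0676]))]
scene lid_tongue [(0.93, array([0.6718, 0.0771, 0.212 ]))]
scene lid [(0.73, array([0.6509, 0.0691, 0.136 ])), (0.24, array([ 0.4169, -0.2766,  0.0212]))]
scene box_floor [(0.72, array([0.5734, 0.0185, 0.0079]))]
scene dish [(0.62, array([ 0.4355, -0.2863, -0.0006]))]
scene jelly_mid [(0.76, array([ 0.4185, -0.2781,  0.0195]))]
scene fresh_jelly [(0.9, array([ 0.4263, -0.2755,  0.0026]))]
top lid_rear []
top lid_tongue [(0.84, array([0.6681, 0.0774, 0.2103]))]
top lid [(0.94, array([0.6476, 0.0642, 0.1364]))]
top box_floor [(0.55, array([0.567 , 0.0167, 0.008 ]))]
top dish [(0.79, array([ 0.4307, -0.2883,  0.0002]))]
top jelly_mid [(0.8, array([ 0.4171, -0.2843,  0.0214]))]
top fresh_jelly [(0.85, array([ 0.4264, -0.2821,  0.0066]))]
```

View pics/h_scene.png

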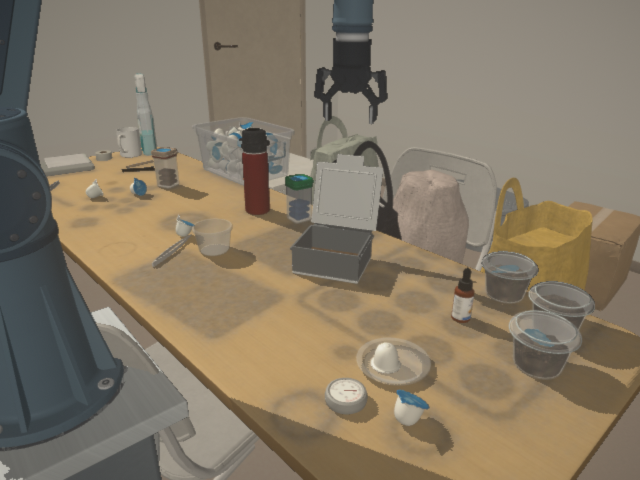

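Lid rests leaning on the wire rest (345,200), box open and empty. Next the jelly cup at (385,358).

Emit:
send_rows(deltas=[[1,-0.2,0.09,0,0],[1,-0.4,0.18,0,0],[1,-0.6,0.27,0,0],[1,-0.8,0.36,0,0],[1,-1,0.45,0,0],[1,-1,0.45,0,0]])

```text
time: 9.73
position: [0.5339, -0.1134, 0.2726]
ee_rot: [[0.853, 0.522, -0.001], [0.522, -0.853, -0.002], [-0.002, 0.001, -1.0]]
contact_force: [1.4, -0.2, 0.4]
gripper_width: 0.997
gripper_force: 0.0
```

Emit:
send_rows(deltas=[[0.62,-0.2,0.09,0,0.04],[0.62,-0.38,0.17,0.1,0.08],[0.62,-0.57,0.25,0.2,0.12],[0.62,-0.76,0.34,0.3,0.16],[0.62,-0.947,0.422,0.4,0.2],[0.62,-0.947,0.422,0.56,0.24],[0.62,-0.947,0.422,0.56,0.265],[0.62,-0.947,0.422,0.56,0.265],[0.62,-0.947,0.422,0.56,0.265]])

```text
time: 10.48
position: [0.4199, -0.281, 0.1607]
ee_rot: [[0.962, -0.274, 0.0], [-0.274, -0.962, 0.0], [0.0, -0.0, -1.0]]
contact_force: [0.1, 0.1, 0.8]
gripper_width: 0.617
gripper_force: 0.0
```

```bash
cat > jel.py <<'E'
from h import *
np.set_printoptions(precision=4,suppress=True)
i=r.camera_info("wrist");K=i["intrinsics"];s=r.observe();im,d=r.snapshot("wrist");cv2.imwrite("pics/j.png",im)
R=np.array(s["ee_rot"]);print(s["time"],s["position"],R[:,0],s["gripper_width"])
for q in("jelly_mid","fresh_jelly","dish"):print(q,[(round(x["conf"],2),w("wrist",x["position"],s)) for x in r.landmark_of("wrist",q)[:2]])
m=max(r.outline_of("wrist","fresh_jelly"),key=lambda x:x["conf"])["pixels"]
v,u=np.nonzero(m&(d>0));z=d[v,u]
T=np.c_[(u-K[0,2])/K[0,0]*z,(v-K[1,2])/K[1,1]*z,z,np.ones(len(z))]@np.array(i["T_tool_cam"]).T
T=T[:,:3];P=T@R.T+s["position"];print("zmax",np.percentile(P[:,2],99))
k=P[:,2]>.015
print("dome tool x",T[k,0].min(),T[k,0].max(),"y",T[k,1].min(),T[k,1].max(),"mid",(T[k].min(0)+T[k].max(0))/2)
t=P[:,2]>P[:,2].max()-.003;print("apex tool",T[t].mean(0),"world",P[t].mean(0))
print("all",T.min(0),T.max(0))
E
python3 jel.py
```

```text
10.4833 [ 0.4199 -0.281   0.1607] [ 0.9617 -0.274   0.0003] 0.6170586241300521
jelly_mid [(0.72, array([ 0.4197, -0.2812,  0.0221]))]
fresh_jelly [(0.57, array([ 0.4221, -0.2811,  0.0002]))]
dish [(0.58, array([ 0.4258, -0.2859,  0.0005]))]
zmax 0.038475371549362224
dome tool x -0.015987807970795007 0.01702570836901078 y -0.016394006260625094 0.018643545285353696 mid [0.0005 0.0011 0.1336]
apex tool [-0.0009  0.0009  0.1234] world [ 0.4188 -0.2817  0.0373]
all [-0.0218 -0.0217  0.1214] [0.026  0.0241 0.1598]
```

View pics/j.png

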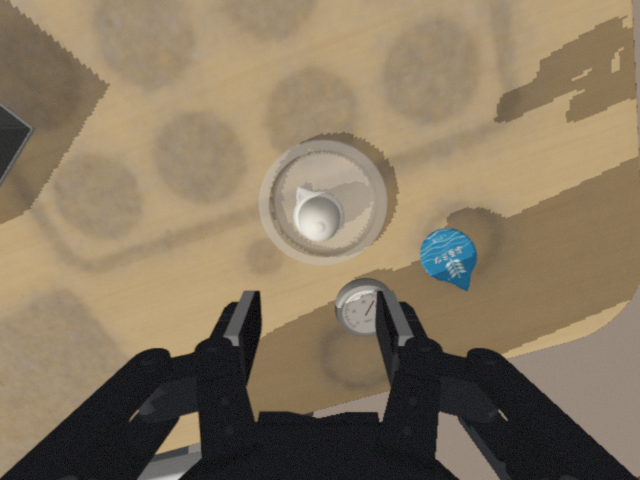

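The dome at pixel (318,218) is centred under the tool, tab pointing away from the fingers' line; apex z 0.038 matches foot 0.002 + 36 mm. Descend and grip.

Emit:
send_rows(deltas=[[0.62,0.002,0.005,0.2,0],[0.62,0.002,0.005,0.4,0],[0.62,0.002,0.005,0.55,0],[0.62,0.002,0.005,0.65,0],[0.62,0.002,0.005,0.72,0],[0.62,0.002,0.005,0.76,0],[0.62,0.002,0.005,0.773,0],[0.62,0.002,0.005,0.773,0]])

```text
time: 11.4
position: [0.4201, -0.2818, 0.0061]
ee_rot: [[0.961, -0.275, 0.0], [-0.275, -0.961, -0.0], [0.0, 0.0, -1.0]]
contact_force: [-0.6, 0.2, 1.4]
gripper_width: 0.618
gripper_force: 0.0
```

Emit:
send_rows(deltas=[[0.5,0,0,0,0],[0.44,0,0,0,0],[0.4,0,0,0,0],[0.36,0,0,0,0],[0.36,0,0,0,0],[0.36,0,0,0,0]], newtons=25)

```text
time: 11.9
position: [0.4205, -0.2826, 0.0073]
ee_rot: [[0.961, -0.276, 0.002], [-0.276, -0.961, -0.002], [0.002, 0.001, -1.0]]
contact_force: [-1.0, 0.4, 5.9]
gripper_width: 0.4
gripper_force: 24.4
```

Emit:
send_rows(deltas=[[0.36,0,0,-0.03,0],[0.36,0,0,-0.08,0],[0.36,0,0,-0.15,0],[0.36,0,0,-0.25,0],[0.36,0,0,-0.25,0]])

```text
time: 12.32
position: [0.4217, -0.2839, 0.06]
ee_rot: [[0.961, -0.276, 0.004], [-0.276, -0.961, -0.005], [0.006, 0.003, -1.0]]
contact_force: [2.3, -0.9, -0.5]
gripper_width: 0.397
gripper_force: 25.1
```

```bash
python3 look.py k wrist,scene jelly_mid fresh_jelly
```

```text
12.3167 [ 0.4217 -0.2839  0.06  ] [ 0.9612 -0.2759  0.0055] [ 2.2593 -0.8868 -0.4927] 0.39710683313704925 25.106863975524902
wrist jelly_mid [(0.65, array([ 0.4181, -0.2814,  0.0755]))]
wrist fresh_jelly [(0.98, array([ 0.4214, -0.2846,  0.0522]))]
scene jelly_mid [(0.73, array([ 0.4175, -0.2786,  0.0731])), (0.48, array([0.6718, 0.0783, 0.2114]))]
scene fresh_jelly [(0.62, array([ 0.4278, -0.2759,  0.0512]))]
```

View pics/k_wrist.png

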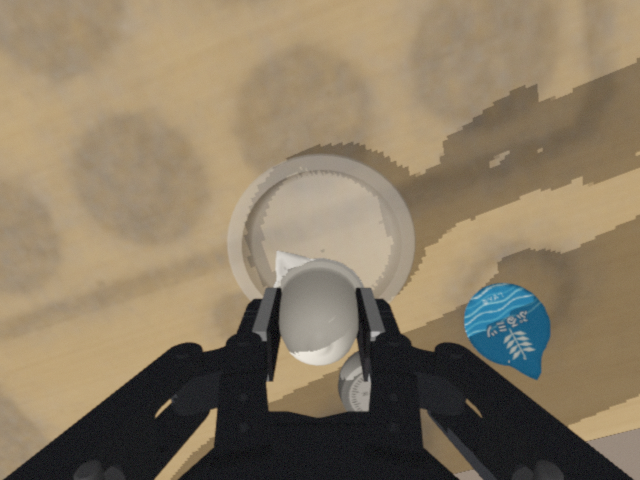

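Cup held squarely, upright, at pixel (320,310), dish left in place. Lift and carry over the box.

Emit:
send_rows(deltas=[[0.36,0,0,-0.15,0],[0.36,0,0,-0.3,0],[0.36,0,-0.1,-0.45,0],[0.36,0,-0.25,-0.55,0],[0.36,0.03,-0.42,-0.6,0],[0.36,0.06,-0.6,-0.6,0],[0.36,0.1,-0.75,-0.6,0],[0.36,0.13,-0.85,-0.6,0]])

```text
time: 13.28
position: [0.4921, -0.123, 0.1755]
ee_rot: [[0.961, -0.275, -0.0], [-0.275, -0.961, 0.001], [-0.001, -0.001, -1.0]]
contact_force: [0.6, 0.3, -0.4]
gripper_width: 0.4
gripper_force: 25.2
```

Emit:
send_rows(deltas=[[0.36,0.02,-0.14,0,0.02],[0.36,0.05,-0.3,0,0.05],[0.36,0.09,-0.46,0,0.08],[0.36,0.12,-0.61,0,0.11],[0.36,0.15,-0.73,0,0.133],[0.36,0.154,-0.79,0,0.133],[0.36,0.154,-0.79,0,0.133],[0.36,0.154,-0.79,0,0.133]])

```text
time: 13.95
position: [0.5642, 0.0178, 0.175]
ee_rot: [[0.769, -0.64, -0.002], [-0.64, -0.769, -0.0], [-0.001, 0.001, -1.0]]
contact_force: [-0.2, 0.0, -0.4]
gripper_width: 0.402
gripper_force: 25.2
```

```bash
python3 look.py l wrist,top,scene jelly_mid fresh_jelly box_floor lid
```

```text
13.95 [0.5642 0.0178 0.175 ] [ 0.7685 -0.6398 -0.0013] [-0.1709  0.0325 -0.4117] 0.40184682883043915 25.215532779693604
wrist jelly_mid [(0.57, array([0.5631, 0.0196, 0.1878]))]
wrist fresh_jelly [(0.67, array([0.5692, 0.0159, 0.1689]))]
wrist box_floor [(0.59, array([0.5744, 0.0151, 0.0102]))]
wrist lid [(0.95, array([0.6498, 0.0649, 0.1305]))]
top jelly_mid [(0.53, array([0.5625, 0.0126, 0.1908]))]
top fresh_jelly [(0.4, array([0.5698, 0.0144, 0.1754]))]
top box_floor [(0.93, array([0.5681, 0.0167, 0.008 ]))]
top lid []
scene jelly_mid [(0.6, array([0.561 , 0.0212, 0.19  ]))]
scene fresh_jelly [(0.48, array([0.569 , 0.0207, 0.1711]))]
scene box_floor [(0.75, array([0.5711, 0.0177, 0.0096])), (0.3, array([0.6535, 0.0689, 0.1348]))]
scene lid [(0.58, array([0.6495, 0.0632, 0.1329])), (0.15, array([0.5717, 0.0195, 0.1726]))]
```

View pics/l_wrist.png

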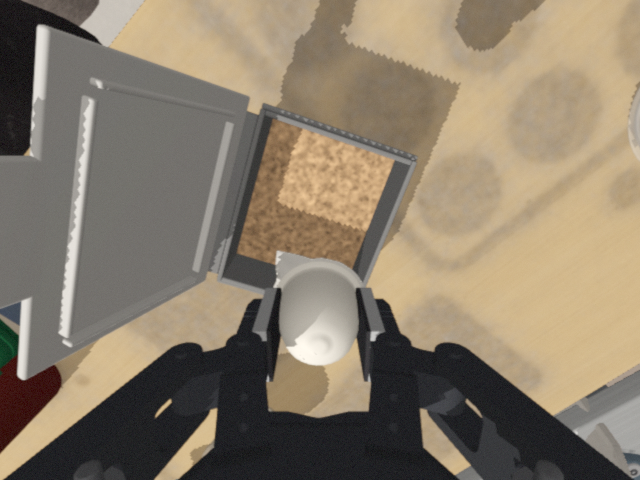

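Cup hangs over the open box (pixels 220–415, 105–300), camera clear of the lid. Lower it.

Emit:
send_rows(deltas=[[0.36,0,0,0.15,0],[0.36,0,0,0.3,0],[0.36,0,0,0.45,0],[0.36,0,0,0.58,0],[0.36,0,0,0.68,0],[0.36,0,0,0.74,0],[0.36,0,0,0.77,0],[0.36,0,0,0.785,0],[0.36,0,0,0.785,0]])

```text
time: 15.45
position: [0.5653, 0.0176, 0.0192]
ee_rot: [[0.766, -0.642, 0.001], [-0.642, -0.766, -0.0], [0.0, -0.0, -1.0]]
contact_force: [0.1, 0.4, -0.6]
gripper_width: 0.404
gripper_force: 25.2
```

Emit:
send_rows(deltas=[[0.36,0,0,0.005,0],[0.36,0,0,0.01,0],[0.36,0,0,0.01,0]])

```text
time: 15.7
position: [0.5656, 0.0176, 0.0179]
ee_rot: [[0.766, -0.642, 0.002], [-0.642, -0.766, -0.0], [0.002, -0.001, -1.0]]
contact_force: [-0.2, -0.7, -0.7]
gripper_width: 0.402
gripper_force: 25.2
```

Emit:
send_rows(deltas=[[0.36,0,0,0.005,0],[0.36,0,0,0.01,0],[0.36,0,0,0.01,0]])

```text
time: 15.95
position: [0.5649, 0.0177, 0.0149]
ee_rot: [[0.766, -0.642, 0.0], [-0.642, -0.766, -0.0], [0.0, -0.0, -1.0]]
contact_force: [0.3, -0.1, 0.4]
gripper_width: 0.403
gripper_force: 25.2
```

Emit:
send_rows(deltas=[[0.36,0,0,0.005,0],[0.36,0,0,0.007,0],[0.36,0,0,0.007,0]])

```text
time: 16.2
position: [0.565, 0.0177, 0.0145]
ee_rot: [[0.767, -0.642, -0.0], [-0.642, -0.767, -0.0], [-0.0, 0.0, -1.0]]
contact_force: [-4.5, 1.1, 8.9]
gripper_width: 0.403
gripper_force: 26.1
```

Contact (≈9 N). Release and rise.

Emit:
send_rows(deltas=[[0.42,0,0,0,0],[0.46,0,0,0,0],[0.52,0,0,0,0],[0.58,0,0,0,0],[0.62,0,0,0,0],[0.62,0,0,-0.04,0],[0.62,0,0,-0.12,0],[0.62,0,0,-0.25,0],[0.62,0,0,-0.4,0],[0.62,0,0,-0.58,0],[0.62,0,0,-0.75,0],[0.62,0,0,-0.9,0]])

```text
time: 17.2
position: [0.5642, 0.0175, 0.1955]
ee_rot: [[0.766, -0.642, -0.001], [-0.642, -0.766, -0.0], [-0.0, 0.001, -1.0]]
contact_force: [0.6, -0.5, -0.6]
gripper_width: 0.622
gripper_force: 0.0
```

Emit:
send_rows(deltas=[[0.62,-0.15,0.1,-0.1,0],[0.62,-0.3,0.2,-0.15,0],[0.62,-0.4,0.3,-0.15,0],[0.62,-0.4,0.3,-0.15,0],[0.62,-0.4,0.3,-0.15,0]])

```text
time: 17.62
position: [0.4636, 0.0232, 0.2236]
ee_rot: [[0.766, -0.643, -0.0], [-0.643, -0.766, -0.0], [-0.0, 0.0, -1.0]]
contact_force: [-0.2, -0.3, -0.2]
gripper_width: 0.615
gripper_force: 0.0
```

```bash
python3 look.py m wrist,top,scene jelly_mid fresh_jelly lid lid_tongue cup dropper canister
python3 -c "
import cv2,numpy as np
a=cv2.imread('pics/m_scene.png');b=cv2.imread('pics/m_wrist.png')
cv2.imwrite('pics/m2.png',np.hstack([cv2.resize(a[120:360,200:520],(400,300)),cv2.resize(b,(400,300))]))"
```

```text
17.6167 [0.4636 0.0232 0.2236] [ 0.7662 -0.6426 -0.0001] [-0.1852 -0.2846 -0.1508] 0.6148217917174388 0.0
wrist jelly_mid [(0.74, array([0.5646, 0.0177, 0.0278]))]
wrist fresh_jelly [(0.64, array([0.5651, 0.0175, 0.0056]))]
wrist lid [(0.61, array([0.6492, 0.0662, 0.1337]))]
wrist lid_tongue []
wrist cup [(0.69, array([0.4126, 0.2454, 0.0035])), (0.26, array([0.6459, 0.0671, 0.133 ]))]
wrist dropper []
wrist canister [(0.71, array([ 0.6744,  0.271 , -0.0028]))]
top jelly_mid []
top fresh_jelly []
top lid [(0.65, array([0.6464, 0.0649, 0.134 ])), (0.4, array([0.6314, 0.0581, 0.0634]))]
top lid_tongue [(0.73, array([0.6676, 0.0777, 0.2095])), (0.32, array([0.6294, 0.0496, 0.0628]))]
top cup [(0.95, array([0.4102, 0.2473, 0.002 ])), (0.34, array([ 0.6155, -0.2784,  0.0012]))]
top dropper [(0.82, array([ 0.6132, -0.2796, -0.0001]))]
top canister [(0.74, array([ 0.6746,  0.2748, -0.0046]))]
scene jelly_mid [(0.63, array([0.5652, 0.0245, 0.026 ]))]
scene fresh_jelly [(0.62, array([0.5697, 0.0224, 0.0098]))]
scene lid [(0.67, array([0.6501, 0.0645, 0.1358]))]
scene lid_tongue [(0.63, array([0.6726, 0.0797, 0.2135]))]
scene cup [(0.97, array([0.4171, 0.2503, 0.0042])), (0.37, array([ 0.6178, -0.2744,  0.001 ]))]
scene dropper [(0.78, array([ 0.6153, -0.2761, -0.0007])), (0.25, array([0.6284, 0.0496, 0.0644]))]
scene canister [(0.85, array([0.6784, 0.2687, 0.0026]))]
```

View pics/m2.png

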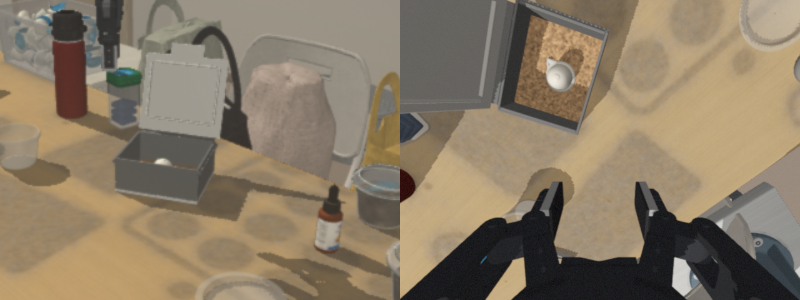

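The cup stands dome up on the cork (right half, pixel (560,75)), the lid leans on its rest (left half, (185,90)), and the bystanders haven't moved. Handing in.

```bash
python3 -c "
from workcell import r
print(r.sign_off())"
```

```text
the job is handed in; nothing more can be done
None
```

The job is handed in at about 18 s: the lid leans on its wire rest, the jelly cup stands dome up on the box floor, and the open cup, dropper bottle and canister are where they were; no verdict was returned.

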